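# Hang the full reagent case on the cleat rail

## Task

One of the three identical closed white cases is full and clearly heavier than the other two. Find it by lifting, then hang it on the aluminium rail: tip it to get its angled rear strip under the guard and over the cleat, swing it level and let it drop fully home. Do not force it, leave the two empty cases standing upright on the counter, and do not disturb the bottles and the tin.

Things in the scene. Friction and masses are not known exactly. Their poses are not given: they have to be found in the camera images.
- rail: Fixed aluminium hanging rail on a two-post stand, 160 mm long along its y, 251 mm high. Origin on the counter below the front face of the rail's back plate; -x points out of its front to the robot, z up. In this frame (mm): back plate face x = 0, z 154 to 251; foot plate 80 x 150 x 10, x -45 to 35. A case fully home and level has its centre at x = -76, z = 200, its back on the bumper bar.
- cleat_lip (a point): Middle of the free upper lip of the cleat, at x = -28, z = 215 mm in the rail's frame, same axes. The cleat is a 4 mm blade, 160 long, that starts 6 mm off the back plate at z = 177 and rises forward, 30 degrees from vertical, to this lip, so that a V trough opens upward behind it. Below it a bumper bar, front face x = -38, z 158 to 172.
- guard_edge (a point): Middle of the front lower edge of the 4 mm guard flange over the cleat, x = -48, z = 247 mm in the rail's frame, same axes; the flange runs from here back to the back plate. Only 32 mm is open between lip and flange, so a case held level cannot be lowered over the lip: tip it about 25 degrees, front low and top towards the robot, feed the strip in, then swing it level while it drops.
- case_1_centre (a point): One of three identical closed plastic cases, body 76 (x, depth) x 80 (y, width) x 70 mm (z); this is its centre, half-way up. -x is its front with the handle, +x its back with the strip, z up. One case, any of the three, is full: about 0.61 kg. The two empty ones weigh about 0.16 kg each. Lids do not open.
- case_1_handle (a point): Grip point of case 1: middle of its handle tab, at x = -38.6, z = +58.5 mm from its centre, same axes as the case. The tab is 10 thick, 50 wide (y), rooted in the lid at x = -30, z = +35 and 46 long, leaning to the front (-x) 20 degrees from vertical; this point is 25 mm up it.
- case_1_strip (a point): Middle of the free lower edge of the rear strip of case 1, at x = +64, z = -5 mm from its centre, same axes as the case. The strip is a 4 mm blade, 70 wide (y), on a 6 mm spacer bar behind the back face (x = +38): it starts at x = +44, z = +30 and runs down and backward to this edge, 30 degrees from vertical.
- case_2_centre (a point): Centre of the second case; same shape and axes as case 1. The angled slope can stick by friction, so lower a hung case until it is felt to bottom before letting go.
- case_2_handle (a point): Grip point of case 2: middle of its handle tab, at x = -38.6, z = +58.5 mm from its centre, same axes as the case. The tab is 10 thick, 50 wide (y), rooted in the lid at x = -30, z = +35 and 46 long, leaning to the front (-x) 20 degrees from vertical; this point is 25 mm up it.
- case_2_strip (a point): Middle of the free lower edge of the rear strip of case 2, at x = +64, z = -5 mm from its centre, same axes as the case. The strip is a 4 mm blade, 70 wide (y), on a 6 mm spacer bar behind the back face (x = +38): it starts at x = +44, z = +30 and runs down and backward to this edge, 30 degrees from vertical.
- case_3_centre (a point): Centre of the third case; same shape and axes as case 1.
- case_3_handle (a point): Grip point of case 3: middle of its handle tab, at x = -38.6, z = +58.5 mm from its centre, same axes as the case. The tab is 10 thick, 50 wide (y), rooted in the lid at x = -30, z = +35 and 46 long, leaning to the front (-x) 20 degrees from vertical; this point is 25 mm up it.
- case_3_strip (a point): Middle of the free lower edge of the rear strip of case 3, at x = +64, z = -5 mm from its centre, same axes as the case. The strip is a 4 mm blade, 70 wide (y), on a 6 mm spacer bar behind the back face (x = +38): it starts at x = +44, z = +30 and runs down and backward to this edge, 30 degrees from vertical.
- stain_bottle: Bystander: dark bottle, 38 x 98 mm, standing loose; origin at the centre of its underside.
- green_bottle: Bystander: small green bottle, 33 x 78 mm, standing loose; origin at the centre of its underside.
- steel_tin: Bystander: small steel tin, 32 x 33 mm, standing loose; origin at the centre of its underside.

How it is judged (in metres and radians):
At the end, for the whole second after the job is handed in: The full case (rail contact over 5.8 N; an empty one gives about 4) hangs released by its strip: centre within 5 mm of home in height and 7 mm in depth, 40 mm along the rail, level within 5 degrees; the two empty cases stand upright on the counter (((x of case_1_centre in the frame of rail between -0.083 and -0.068 m and y of case_1_centre in the frame of rail between -0.04 and 0.04 m and z of case_1_centre in the frame of rail between 0.194 and 0.205 m and angle between each of case_1_centre, case_2_centre, case_3_centre's own z axis and vertical below 0.09 rad and contact force between case_1 and rail above 5.8 N and height (world z) of each of case_2_centre, case_3_centre below 0.045 m) or (x of case_2_centre in the frame of rail between -0.083 and -0.068 m and y of case_2_centre in the frame of rail between -0.04 and 0.04 m and z of case_2_centre in the frame of rail between 0.194 and 0.205 m and angle between each of case_2_centre, case_1_centre, case_3_centre's own z axis and vertical below 0.09 rad and contact force between case_2 and rail above 5.8 N and height (world z) of each of case_1_centre, case_3_centre below 0.045 m) or (x of case_3_centre in the frame of rail between -0.083 and -0.068 m and y of case_3_centre in the frame of rail between -0.04 and 0.04 m and z of case_3_centre in the frame of rail between 0.194 and 0.205 m and angle between each of case_3_centre, case_1_centre, case_2_centre's own z axis and vertical below 0.09 rad and contact force between case_3 and rail above 5.8 N and height (world z) of each of case_1_centre, case_2_centre below 0.045 m))); the robot touches nothing.
It fails at once if a case was forced against the rail, contact forces adding up to more than 160 N (a push of some 40 N wedges it so) (contact force between any of case_1, case_2, case_3 and rail above 160 N).
It fails at once if a bottle or the tin was shifted more than 40 mm or knocked over (distance of any of stain_bottle, green_bottle, steel_tin from where it was at the start of the episode above 0.04 m or angle between any of stain_bottle, green_bottle, steel_tin's own z axis and vertical above 0.6 rad).
It also fails if it takes over 64 s, if anything falls off the work surface, if the arm or the gripper's body presses on something with over 40 N, if the wrist force passes 120 N, or if a joint passes its speed limit or range.

## Robot

A 7-joint arm with a two-finger parallel gripper is mounted at the origin on a cart in front of the work surface, level with it; the furniture and walls round the work are solid. World frame = base frame: x ahead of the robot, y to its left, z up, the work surface at z = 0. Lengths are in mm, angles in rad, forces in N, time in s.
With the tool pointing down it reaches from about 350 to 775 mm from the base axis. Payload 3.1 kg.
Tool frame: the origin (TCP) lies on the centre line of the jaws, within the pads' length; the fingertips stand 8 mm ahead of it and the grasp point (between the pads) lies 11 mm behind it; z points along the fingers, y is the line along which they close (so a half turn about z gives the same grasp; the last joint's range is limited). The gripper opens to 85 mm and grips with 20 to 120 N. Pads are 22 mm wide; open, the fingers measure 114 mm over their backs; the gripper's body (76 mm by 85 mm) begins 54 mm behind the grasp point. The pads swing forward as they close: fully open they stand 13 mm farther back than shut.
Start: joints at [1.104, 0.311, 0.014, 1.512, -0.004, 1.319, -0.027], TCP at [226.71, -501.119, 239.304] pointing down, gripper open.
Joint ranges: [-2.7, 2.7], [-0.3, 1.91], [-1.27, 1.3], [0.12, 2.57], [-1.44, 4.58], [0.2, 2.03], [-3.05, 3.05]. Speed limits (rad/s): [2.79, 2.79, 3.14, 3.14, 3.14, 3.14, 3.14].

## Interface

Orientations are given as a 3x3 rotation matrix whose columns are the frame's x, y, z axes.
In Python, from plant import manip gives the robot as it stands.
- The arm moves only by the tool carry_out, never from a script. Its argument "commands" is a list that holds one entry, the list of rows, each a list of 6 numbers: the shift along the tool's x, y, z in mm, then the turn, a rotation vector about the tool's x, y, z in rad. In form: [[[dx, dy, dz, wx, wy, wz], ...]]. A call has 1 to 12 rows; each row shifts and turns the commanded pose from where the row before left it, along the tool's axes as they then stand; what a row does not reach is not made up. A row lasts 1/12 s, in which the tool goes at most 41.7 mm and 7.16 degrees, less where a joint would pass 70% of its speed; a pose out of reach is approached as far as the arm can. A call with a gripper value outside its range is refused whole. "hand" is the finger opening in mm, from 0 to 85.4, set as the call begins (left out, the last holds). The fingers move at their own pace and stop on an object; "newtons" is the grip in N (left out, the last holds). Time passes only in rows, so rows that do not move let the fingers close. It gives the time, the measured TCP pose, the force, the opening and the grip force at its end, in the units of the state.
- manip.sense(): the state, without advancing time (a new reading comes with each control period).
- manip.get_image(name): name is "scene" or "side" or "wrist"; returns a dict with "pixels" (480x640x3 uint8, red, green, blue), "range_z" (480x640 float32, mm along the optical axis (not along the pixel's ray), 0 where there is no reading), "fovy" (degrees; the focal length in pixels is half the picture's height over the tangent of half this angle, whatever the lens; pixels are square), "cx", "cy" (the principal point, pixels), "rvec" (rotation vector, rad) and "tvec" (3), from world to camera coordinates, as OpenCV has them. Camera axes: x right, y down, z forward; pixel columns grow to the right and rows downward; lengths in mm; the calibration is good to about 2 mm. A picture is of the moment at which its call begins.
- manip.close_job(): hands the job in; it is judged then, once.
The state is a dict: "clock": time; "joint_positions": joint angles; "qvel": joint speeds; "joint_torque": joint torques, N m; "tcp_pos": TCP position; "orientation": TCP orientation; "wrist_force": force on the tool from outside, world axes, zero at the start; "torque": the same for the moment, N m; "width": finger opening in mm; "finger_force": force on a finger pad.
Only numpy, scipy, OpenCV 4.12 (cv2) and the standard library are available. Lean on these libraries where they do the work, as an engineer would, in place of code of your own. Each camera call takes 0.05 s, during which the arm holds its last target. There are 200 camera calls.

## Working session

There is one attempt and no reset: what is moved stays moved. The work goes in short steps, Python scripts to look and compute and a tool call to move; the robot and the scene stay as the last step left them, time stands still between calls to the robot, and variables do not carry over. Pictures are saved under pics/ and viewed, at most 10 in all, crops included, and the job is handed in when it is done.

Besides the shell and the picture viewer there is one more tool, called after "Call:" as name(argument=value, ...) on one line, values as JSON. carry_out: Moves the arm, as the interface text tells. Its arguments: {"type":"object","properties":{"commands":{"type":"array","items":{"type":"array","items":{"type":"array","items":{"type":"number"}}}},"hand":{"type":"number"},"newtons":{"type":"number"}},"required":["commands"]}

```bash
mkdir -p pics; ls; cat > h.py <<'E'
import numpy as np, cv2
from plant import manip
def cap(n):
    d=manip.get_image(n); R=cv2.Rodrigues(np.array(d["rvec"],float))[0]; t=np.array(d["tvec"],float).ravel()
    f=240/np.tan(np.radians(d["fovy"])/2)
    return d,R,t,f
def cloud(c):
    d,R,t,f=c; z=d["range_z"].astype(float); v,u=np.mgrid[:480,:640]
    P=np.stack([(u-d["cx"])/f*z,(v-d["cy"])/f*z,z],-1)
    W=(P-t)@R; W[z<=0]=np.nan
    return W
def save(c,name): cv2.imwrite("pics/"+name,cv2.cvtColor(c[0]["pixels"],cv2.COLOR_RGB2BGR))
E
python3 - <<'E'
from h import *
np.set_printoptions(suppress=True,precision=3)
ims=[]
for n in ["scene","side"]:
    c=cap(n); save(c,n+"0.png"); np.savez(n+"0.npz",W=cloud(c),px=c[0]["pixels"]); d,R,t,f=c
    print(n,-R.T@t,R[2],f)
s=manip.sense(); print({k:s[k] for k in("clock","tcp_pos","orientation","wrist_force","width")})
E
```

```text
pics
scene [  -75.807 -1029.192   812.79 ] [ 0.515  0.669 -0.536] 616.4282297656761
side [ 412.093 -783.331  944.326] [ 0.115  0.589 -0.8  ] 609.5240103172212
{'clock': 0.1, 'tcp_pos': array([ 226.435, -500.521,  238.326]), 'orientation': array([[ 0.911,  0.412, -0.001],
       [ 0.412, -0.911,  0.002],
       [-0.   , -0.002, -1.   ]]), 'wrist_force': array([0.505, 0.582, 0.007]), 'width': 85.06325320569043}
```

View pics/scene0.png

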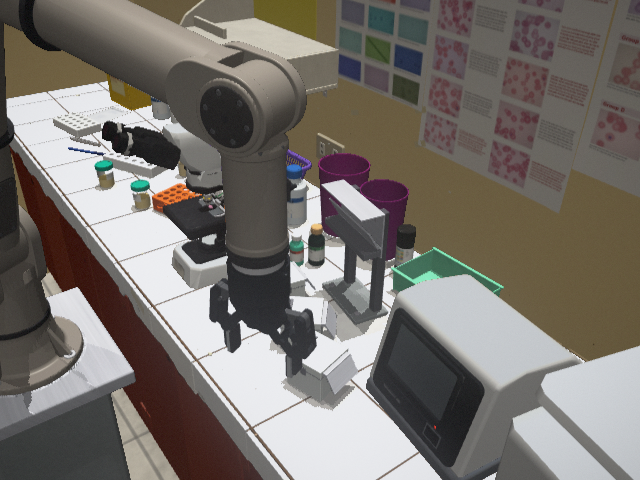

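View pics/side0.png

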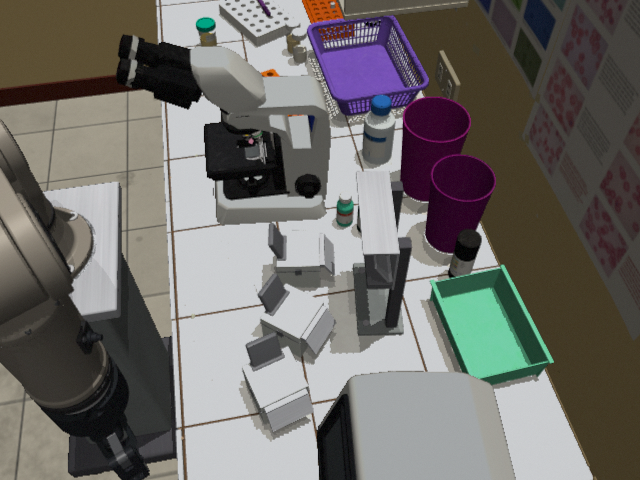

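```bash
python3 - <<'E'
from h import *
np.set_printoptions(suppress=True,precision=3)
D=np.load("side0.npz"); W=D["W"]
def top(u,v):print((u,v),W[v,u])
for p in [(303,245),(297,310),(277,375),(276,242),(272,291),(264,350),(375,205),(345,215),(365,320),(395,190),(404,290)]: top(*p)
z=W[...,2]
m=((z>66.5)&(z<74)).astype(np.uint8); m[:225]=0;m[:,:235]=0;m[:,345:]=0;m[440:]=0
m=cv2.morphologyEx(m,cv2.MORPH_OPEN,np.ones((3,3)))
n,l,st,_=cv2.connectedComponentsWithStats(m)
for i in range(1,n):
    if st[i,4]<200: continue
    P=W[l==i]; r=cv2.minAreaRect(P[:,:2].astype(np.float32)); print(st[i],P[:,2].mean(),r)
h=((z>80)&(z<125)).astype(np.uint8); h[:215]=0;h[:,:235]=0;h[:,300:]=0;h[380:]=0
n,l,st,_=cv2.connectedComponentsWithStats(h)
for i in range(1,n):
    if st[i,4]<60: continue
    P=W[l==i]; r=cv2.minAreaRect(P[:,:2].astype(np.float32)); print("H",st[i],P.mean(0),P[:,2].max(),r)
# rail top flange
h=((z>240)&(z<262)).astype(np.uint8); h[:,:345]=0;h[:,410:]=0;h[:150]=0;h[300:]=0
n,l,st,_=cv2.connectedComponentsWithStats(h)
for i in range(1,n):
    if st[i,4]<100: continue
    P=W[l==i]; r=cv2.minAreaRect(P[:,:2].astype(np.float32)); print("R",st[i],P.mean(0),r,cv2.boxPoints(r))
E
```

```text
(303, 245) [ 494.466 -134.01    68.06 ]
(297, 310) [ 462.074 -266.722   71.15 ]
(277, 375) [ 413.216 -374.963   70.852]
(276, 242) [ 446.455 -144.702  103.009]
(272, 291) [ 426.044 -241.198  100.913]
(264, 350) [ 399.417 -342.134   96.346]
(375, 205) [ 594.926 -217.213  251.891]
(345, 215) [588.581 -56.493  38.635]
(365, 320) [ 578.941 -273.9     11.525]
(395, 190) [ 635.274 -184.66   241.068]
(404, 290) [ 665.571 -219.507   -0.788]
[ 276  230   44   38 1269] 69.6810363511348 ((484.29290771484375, -139.59823608398438), (82.63631439208984, 75.39395904541016), 79.54776763916016)
[ 262  287   61   52 1599] 69.70921243689989 ((455.0849609375, -264.8897399902344), (81.25145721435547, 75.74956512451172), 48.22835922241211)
[ 243  348   65   60 2075] 69.83820553788372 ((409.4677734375, -375.7203369140625), (80.3611068725586, 76.604248046875), 15.589160919189453)
H [268 223  15  34 349] [ 445.146 -138.051  101.553] 116.88645501882941 ((445.7349853515625, -135.01280212402344), (50.94453048706055, 21.210660934448242), 79.04985809326172)
H [258 274  27  36 549] [ 424.157 -241.295  100.242] 117.73078307752431 ((424.6506652832031, -238.75416564941406), (51.12533187866211, 22.364795684814453), 50.12419891357422)
H [246 332  35  33 696] [ 398.524 -339.754  100.003] 116.95329815786955 ((398.76080322265625, -338.22381591796875), (50.016883850097656, 22.64640998840332), 15.446236610412598)
R [ 356  171   54   87 3204] [ 596.91  -232.007  250.049] ((604.768798828125, -227.47010803222656), (162.87054443359375, 71.44087219238281), 81.05952453613281) [[ 556.827 -302.365]
 [ 627.4   -313.467]
 [ 652.711 -152.576]
 [ 582.138 -141.473]]
```

```bash
cat > plan.py <<'E'
import numpy as np, heapq
# rail frame 2D (x,z): strip/case sampled as points with half-thickness vs rail segments w/ half-thickness
def seg(a,b,n=2.0):
    a,b=np.array(a,float),np.array(b,float); k=int(np.linalg.norm(b-a)/n)+2
    return a+(b-a)*np.linspace(0,1,k)[:,None]
cd=np.array([22,-38.])/np.hypot(22,38)
rail=[((-28,215),(-6,177),2),((-46,249),(0,249),2),((0,154),(0,251),0),((-38,158),(-38,172),0),((-38,172),(0,172),0)]
R=np.vstack([np.c_[seg(a,b),np.full(len(seg(a,b)),t)] for a,b,t in rail])
case=[((45,29),(63,-4),2),((-38,35),(38,35),0),((38,35),(38,-35),0),((-38,-35),(38,-35),0),((44,30),(44,20),0),((38,30),(44,30),0)]
C=np.vstack([np.c_[seg(a,b),np.full(len(seg(a,b)),t)] for a,b,t in case])
def clear(x,z,th):
    c,s=np.cos(th),np.sin(th)
    P=np.c_[x+C[:,0]*c-C[:,1]*s, z+C[:,0]*s+C[:,1]*c]
    D=np.hypot(P[:,None,0]-R[None,:,0],P[:,None,1]-R[None,:,1])-C[:,None,2]-R[None,:,2]
    return D.min()
if __name__=="__main__":
    xs=np.arange(-150,-67,2.);zs=np.arange(190,251,2.);ts=np.radians(np.arange(0,38,3))
    G=np.array([[[clear(x,z,t) for t in ts] for z in zs] for x in xs])
    g=(37,5,0);s=(0,15,8)
    print("home",G[g],clear(-76,200,0))
    cost=lambda c:1/max(c-0.3,.02)**2+.02
    dist={s:0};prev={};h=[(0,s)]
    while h:
        d,u=heapq.heappop(h)
        if u==g:break
        if d>dist[u]:continue
        for dx in(-1,0,1):
            for dz in(-1,0,1):
                for dt in(-1,0,1):
                    v=(u[0]+dx,u[1]+dz,u[2]+dt)
                    if not all(0<=v[i]<G.shape[i] for i in range(3)):continue
                    nd=d+cost(G[v])*np.sqrt(dx*dx+dz*dz+dt*dt)
                    if nd<dist.get(v,1e18):dist[v]=nd;prev[v]=u;heapq.heappush(h,(nd,v))
    p=[g]
    while p[-1]!=s:p.append(prev[p[-1]])
    for u in p[::-1]:print(xs[u[0]],zs[u[1]],round(np.degrees(ts[u[2]])),round(G[u],1))
E
python3 plan.py
python3 - <<'E'
from h import *
np.set_printoptions(suppress=True,precision=1)
for n in("side0","scene0"):
    D=np.load(n+".npz"); W=D["W"].reshape(-1,3)
    a=np.radians(-8.94);O=np.array([616.9,-229.4]);M=np.array([[np.cos(a),-np.sin(a)],[np.sin(a),np.cos(a)]])
    L=np.c_[(W[:,:2]-O)@M,W[:,2]]
    k=(abs(L[:,0])<70)&(abs(L[:,1])<95)
    t=k&(L[:,2]>245)&(L[:,2]<258); print(n,"flange n",t.sum(),np.percentile(L[t],[0.5,5,50,95,99.5],axis=0))
    f=k&(L[:,2]>5)&(L[:,2]<15); print("foot",np.percentile(L[f],[1,5,50,95,99],axis=0)) if f.any() else 0
    f=k&(L[:,2]>180)&(L[:,2]<240);print("mid",np.histogram(L[f,0],bins=np.arange(-60,45,5)))
    o=(abs(L[:,0])<200)&(L[:,1]>80)&(L[:,1]<260)&(L[:,2]>25)&(L[:,2]<110)
    P=L[o]; H,xe,ye=np.histogram2d(P[:,0],P[:,1],bins=[20,9],range=[[-200,200],[80,260]]); print(H.astype(int))
E
```

```text
home -0.5382849518800454 -0.5382849518800454
-150.0 220.0 24 41.4
-148.0 218.0 27 40.5
-146.0 216.0 30 39.7
-144.0 214.0 30 38.0
-142.0 212.0 30 36.4
-140.0 210.0 30 35.0
-138.0 208.0 30 33.7
-136.0 206.0 30 32.6
-134.0 204.0 30 31.7
-132.0 202.0 30 31.0
-130.0 200.0 30 30.5
-128.0 198.0 30 30.3
-126.0 198.0 30 28.8
-124.0 198.0 30 27.4
-122.0 198.0 30 26.1
-120.0 198.0 30 24.8
-118.0 198.0 30 23.7
-116.0 198.0 30 22.6
-114.0 198.0 30 21.6
-112.0 198.0 30 20.5
-110.0 198.0 30 19.5
-108.0 198.0 30 18.4
-106.0 198.0 30 17.4
-104.0 198.0 30 16.4
-102.0 198.0 30 15.3
-100.0 198.0 30 14.3
-98.0 198.0 30 13.2
-96.0 198.0 30 11.9
-94.0 198.0 30 10.5
-92.0 198.0 30 9.3
-90.0 198.0 30 8.3
-88.0 198.0 30 7.6
-86.0 198.0 30 7.0
-84.0 198.0 30 5.9
-82.0 198.0 27 5.0
-80.0 198.0 24 3.8
-78.0 198.0 21 3.6
-78.0 200.0 18 3.5
-78.0 202.0 15 3.3
-78.0 202.0 12 2.8
-76.0 204.0 9 2.5
-76.0 206.0 6 2.2
-76.0 206.0 3 0.9
-76.0 204.0 3 0.7
-76.0 202.0 3 0.5
-76.0 200.0 0 -0.5
side0 flange n 2963 [[-47.8 -80.2 246.2]
 [-45.5 -75.1 248.6]
 [-22.1  -8.  250.7]
 [  1.5  70.4 252.7]
 [  4.1  78.6 253.8]]
foot 
[... 1689 characters left out ...]
  0   0   0   0   0   0   0   0   0]
 [  0   0   0   0   0   0   0   0   0]
 [ 27   2   0   0   0   0   0   0   0]
 [  7   2   0   0   0   0   0   0   0]
 [  0   0   0   0  73  41   0   0   0]
 [  0   0   0   0 154  30   0   0   0]
 [  0   0   0  98 100   0   0   0   0]
 [  0   0   0 220  41   0   0   0   0]
 [  0   0   0  23   5   0   0   0   0]
 [  0   0   0   0   0   0   0   0   0]
 [  0   0   0   0   0   0   0   0   0]
 [  0   0   0   0   0   0   0   7 110]
 [  0   0   0   0   0   0   0  16   6]
 [  0   0   0   0   0   0   0   0   0]
 [ 57   0   0   0   0   0   0   0   0]
 [202   1   0   0   0   0   0   0   0]
 [ 42   2   0   0   0   2   0   0   0]
 [  0   7   0   0   0   0   0   0   0]]
```

```bash
cat >> h.py <<'E'
from scipy.spatial.transform import Rotation as Ro, Slerp
CASES={'A':(484.3,-139.6,-10.5),'B':(455.1,-264.9,-41.8),'C':(409.5,-375.7,-74.4)}
RAIL=(616.9,-229.4,-8.94)
def tool(cx,cy,cz,yaw,th=0,up=27):
    """tool pose gripping a case whose centre is (cx,cy,cz), tipped by th deg (top to -x)"""
    B=Ro.from_euler('z',yaw,degrees=True)*Ro.from_euler('y',-th,degrees=True)
    s,c=np.sin(np.radians(20)),np.cos(np.radians(20))
    T=np.array([[0,c,s],[1,0,0],[0,s,-c]])
    p=np.array([-38.6,0,58.5])+T[:,2]*(11-(up-25))
    return B.apply(p)+[cx,cy,cz], B*Ro.from_matrix(T)
def rows(way,start=None,mm=25,ang=.1,last=None):
    """way: list of (pos,Rot). prints rounded rows"""
    if start is None:
        s=manip.sense(); p,r=np.array(s["tcp_pos"]),Ro.from_matrix(s["orientation"])
    else: p,r=start
    out=[];cp,cr=p,r
    for P,Q in way:
        n=int(np.ceil(max(np.linalg.norm(P-p)/mm,(r.inv()*Q).magnitude()/ang,1)))
        S=Slerp([0,1],Ro.concatenate([r,Q]))
        for k in range(1,n+1):
            tp=p+(P-p)*k/n; tr=S(k/n)
            d=np.round(cr.inv().apply(tp-cp)*2)/2; w=np.round((cr.inv()*tr).as_rotvec(),3)
            out.append([*[float(x)+0 for x in d],*[float(x)+0 for x in w]]); cp=cp+cr.apply(d); cr=cr*Ro.from_rotvec(w)
        p,r=P,Q
    for i in range(0,len(out),12): print("[["+",".join("["+",".join(f"{x:g}" for x in o)+"]" for o in out[i:i+12])+"]]")
    return cp,cr
def back(pose,d): return pose[0]-pose[1].as_matrix()[:,2]*d, pose[1]
E
python3 - <<'E'
from h import *
x,y,a=CASES['C']; g=tool(x,y,35,a); print(g[0])
rows([back(g,70),g])
E
```

```text
[ 399.94747888 -341.48671391   85.04276641]
[[[20.5,-9,8,-0.032,-0.002,0.014],[20.5,-9,7.5,-0.032,-0.003,0.013],[20.5,-10,7.5,-0.032,-0.002,0.014],[20.5,-10.5,7,-0.031,-0.003,0.014],[20,-10.5,6.5,-0.032,-0.002,0.014],[20,-11.5,6,-0.032,-0.002,0.013],[20,-12,5.5,-0.032,-0.003,0.014],[20,-12,5.5,-0.032,-0.002,0.014],[19.5,-12.5,4.5,-0.032,-0.003,0.014],[19.5,-13.5,4.5,-0.032,-0.002,0.013],[19,-13.5,4,-0.031,-0.002,0.014],[0,0,23.5,0,0,0]]]
[[[0,0,23,0,0,0],[0,0,23.5,0,0,0]]]
```

Call:
carry_out(commands=[[[20.5,-9,8,-0.032,-0.002,0.014],[20.5,-9,7.5,-0.032,-0.003,0.013],[20.5,-10,7.5,-0.032,-0.002,0.014],[20.5,-10.5,7,-0.031,-0.003,0.014],[20,-10.5,6.5,-0.032,-0.002,0.014],[20,-11.5,6,-0.032,-0.002,0.013],[20,-12,5.5,-0.032,-0.003,0.014],[20,-12,5.5,-0.032,-0.002,0.014],[19.5,-12.5,4.5,-0.032,-0.003,0.014],[19.5,-13.5,4.5,-0.032,-0.002,0.013],[19,-13.5,4,-0.031,-0.002,0.014],[0,0,0,0,0,0]]], hand=45, newtons=60)

```text
clock: 1.1
tcp_pos: [396.3, -312.2, 149.0]
orientation: [[0.96, 0.263, 0.095], [0.279, -0.903, -0.326], [0.0, 0.34, -0.941]]
wrist_force: [0.1, 0.2, 0.3]
width: 45.0
finger_force: 0.0
```

```bash
python3 - <<'E'
from h import *
x,y,a=CASES['C']; g=tool(x,y,35,a); rows([g])
save(cap("wrist"),"w1.png")
E
```

```text
[[[-1.5,2,23.5,-0.001,-0.001,0.003],[-1.5,2,23,-0.001,-0.002,0.004],[-1.5,1.5,23.5,-0.001,-0.001,0.003]]]
```

View pics/w1.png

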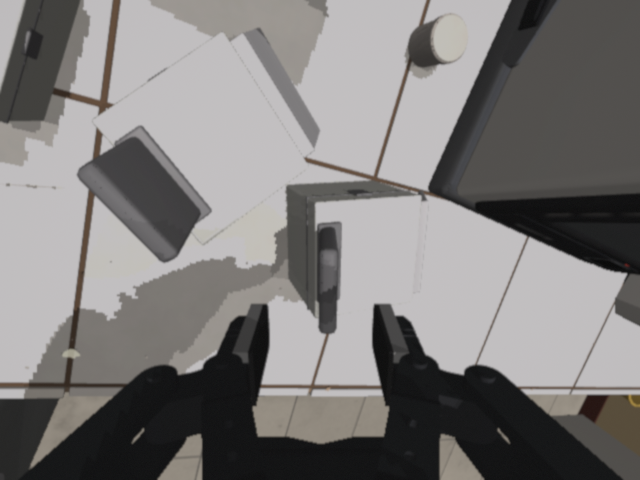

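The wrist view shows case C's tab edge-on at (329,278), centred between the fingers. The tin is at (440,40) and case B is on the left.

Call:
carry_out(commands=[[[-1,1.5,23,0,0,0.003],[-1,1.5,23,0,0,0.003],[-1,1.5,23,0,0,0.003],[0,0,0,0,0,0],[0,0,0,0,0,0]]])

```text
clock: 1.57
tcp_pos: [396.4, -347.5, 87.3]
orientation: [[0.966, 0.243, 0.089], [0.258, -0.908, -0.33], [0.001, 0.342, -0.94]]
wrist_force: [-0.1, 0.1, -0.5]
width: 45.1
finger_force: 0.0
```

```bash
python3 - <<'E'
from h import *
x,y,a=CASES['C']; g=tool(x,y,35,a); rows([g]); print(manip.sense()["wrist_force"])
E
```

```text
[[[5,-5.5,0.5,-0.001,0.003,-0.011]]]
[-0.11191659  0.09725707 -0.48477191]
```

Call:
carry_out(commands=[[[5,-5.5,0.5,0,0.003,-0.011],[0,0,0,0,0,0],[0,0,0,0,0,0],[0,0,0,0,0,0]]])

```text
clock: 1.9
tcp_pos: [402.7, -340.5, 87.1]
orientation: [[0.962, 0.255, 0.098], [0.273, -0.903, -0.331], [0.004, 0.345, -0.939]]
wrist_force: [-0.6, 0.0, 0.1]
width: 44.9
finger_force: 0.0
```

Call:
carry_out(commands=[[[0,0,0,0,0,0],[0,0,0,0,0,0],[0,0,0,0,0,0],[0,0,0,0,0,0],[0,0,0,0,0,0],[0,0,0,0,0,0]]], hand=0)

```text
clock: 2.4
tcp_pos: [401.4, -340.5, 85.6]
orientation: [[0.962, 0.254, 0.095], [0.272, -0.904, -0.329], [0.002, 0.343, -0.939]]
wrist_force: [0.4, -0.1, -1.5]
width: 9.5
finger_force: 59.9
```

Call:
carry_out(commands=[[[0,5,-13.5,0,0,0],[0,0,0,0,0,0],[0,0,0,0,0,0],[0,0,0,0,0,0],[0,0,0,0,0,0]]])

```text
clock: 2.82
tcp_pos: [401.3, -340.5, 99.6]
orientation: [[0.962, 0.255, 0.095], [0.272, -0.904, -0.329], [0.002, 0.343, -0.939]]
wrist_force: [0.1, 0.5, -2.4]
width: 9.6
finger_force: 59.9
```

Call:
carry_out(commands=[[[0,-2.5,6.5,0,0,0],[0,-2.5,7,0,0,0],[0,0,0,0,0,0],[0,0,0,0,0,0]]])

```text
clock: 3.15
tcp_pos: [401.8, -340.5, 85.2]
orientation: [[0.962, 0.255, 0.096], [0.272, -0.904, -0.33], [0.002, 0.343, -0.939]]
wrist_force: [-0.3, -0.1, -0.8]
width: 9.3
finger_force: 59.9
```

Call:
carry_out(commands=[[[0,0,0,0,0,0],[0,0,0,0,0,0],[0,0,0,0,0,0],[0,0,0,0,0,0]]], hand=45)

```text
clock: 3.48
tcp_pos: [401.8, -340.7, 85.9]
orientation: [[0.962, 0.254, 0.096], [0.272, -0.904, -0.33], [0.003, 0.344, -0.939]]
wrist_force: [-0.9, 0.4, 0.7]
width: 44.9
finger_force: 0.0
```

```bash
python3 - <<'E'
from h import *
s=manip.sense();print(s["tcp_pos"],s["wrist_force"],s["width"])
p=(np.array(s["tcp_pos"]),Ro.from_matrix(s["orientation"]))
x,y,a=CASES['B']; g=tool(x,y,35,a); print(g[0]); rows([back(p,75),back(g,75),g])
E
```

```text
[ 401.79650945 -340.73731544   85.94281406] [-0.86330357  0.41362519  0.6918486 ] 44.91879235047056
[ 428.61933669 -241.22355443   85.04276641]
[[[0,0,-25,0,0,0],[0,0,-25,0,0,0],[0,0,-25,0,0,0],[6.5,-13.5,-4.5,0,0.032,-0.089],[8,-12.5,-4.5,0.001,0.032,-0.089],[9,-12,-4.5,0,0.032,-0.088],[10,-11,-3.5,0.001,0.032,-0.089],[11.5,-10,-3.5,0,0.032,-0.089],[12,-9,-3.5,0.001,0.031,-0.089],[0,0,19,0,0,0],[0,0,18.5,0,0,0],[0,0,19,0,0,0]]]
[[[0,0,18.5,0,0,0]]]
```

Call:
carry_out(commands=[[[0,0,-25,0,0,0],[0,0,-25,0,0,0],[0,0,-25,0,0,0],[6.5,-13.5,-4.5,0,0.032,-0.089],[8,-12.5,-4.5,0.001,0.032,-0.089],[9,-12,-4.5,0,0.032,-0.088],[10,-11,-3.5,0.001,0.032,-0.089],[11.5,-10,-3.5,0,0.032,-0.089],[12,-9,-3.5,0.001,0.031,-0.089],[0,0,0,0,0,0],[0,0,0,0,0,0],[0,0,0,0,0,0]]])

```text
clock: 4.48
tcp_pos: [409.3, -224.8, 155.9]
orientation: [[0.668, 0.699, 0.254], [0.744, -0.628, -0.229], [-0.001, 0.342, -0.94]]
wrist_force: [-0.8, -0.6, 0.2]
width: 45.1
finger_force: 0.0
```

```bash
python3 - <<'E'
from h import *
x,y,a=CASES['B']; g=tool(x,y,35,a); rows([g])
E
```

```text
[[[0,0,19,0,0,0],[0.5,0,18.5,0,0.001,-0.001],[0,-0.5,19,0,0,0],[0,0,19,0,0,-0.001]]]
```

Call:
carry_out(commands=[[[0,0,19,0,0,0],[0,0,19,0,0,0],[0,0,19,0,0,0],[0,0,19,0,0,0],[0,0,0,0,0,0],[0,0,0,0,0,0],[0,0,0,0,0,0]]])

```text
clock: 5.07
tcp_pos: [429.1, -241.7, 84.9]
orientation: [[0.667, 0.7, 0.255], [0.745, -0.627, -0.228], [-0.0, 0.342, -0.94]]
wrist_force: [-0.8, 0.3, 0.7]
width: 44.8
finger_force: 0.0
```

Call:
carry_out(commands=[[[0,0,0,0,0,0],[0,0,0,0,0,0],[0,0,0,0,0,0],[0,0,0,0,0,0],[0,0,0,0,0,0],[0,0,0,0,0,0]]], hand=0)

```text
clock: 5.57
tcp_pos: [428.5, -241.1, 84.5]
orientation: [[0.666, 0.701, 0.254], [0.746, -0.626, -0.228], [-0.001, 0.342, -0.94]]
wrist_force: [-2.0, 0.6, 2.9]
width: 9.4
finger_force: 60.6
```

Call:
carry_out(commands=[[[0,5,-13.5,0,0,0],[0,0,0,0,0,0],[0,0,0,0,0,0],[0,0,0,0,0,0],[0,0,0,0,0,0]]])

```text
clock: 5.98
tcp_pos: [428.0, -241.2, 97.9]
orientation: [[0.666, 0.701, 0.253], [0.746, -0.626, -0.227], [-0.001, 0.34, -0.94]]
wrist_force: [0.1, -0.0, -2.4]
width: 9.4
finger_force: 59.9
```

Call:
carry_out(commands=[[[0,-2.5,6.5,0,0,0],[0,-2.5,7,0,0,0],[0,0,0,0,0,0],[0,0,0,0,0,0]]])

```text
clock: 6.32
tcp_pos: [428.9, -241.3, 83.7]
orientation: [[0.666, 0.701, 0.255], [0.746, -0.626, -0.228], [-0.0, 0.342, -0.94]]
wrist_force: [0.8, -0.6, -0.8]
width: 9.4
finger_force: 60.1
```

Call:
carry_out(commands=[[[0,0,0,0,0,0],[0,0,0,0,0,0],[0,0,0,0,0,0],[0,0,0,0,0,0]]], hand=45)

```text
clock: 6.65
tcp_pos: [428.6, -241.3, 84.1]
orientation: [[0.666, 0.701, 0.254], [0.746, -0.626, -0.228], [-0.0, 0.341, -0.94]]
wrist_force: [-1.1, 0.3, -0.1]
width: 45.0
finger_force: 0.0
```

```bash
python3 - <<'E'
from h import *
s=manip.sense();print(s["tcp_pos"],s["wrist_force"],s["width"])
p=(np.array(s["tcp_pos"]),Ro.from_matrix(s["orientation"]))
x,y,a=CASES['A']; g=tool(x,y,35,a); print(g[0]); rows([back(p,75),back(g,75),g])
E
```

```text
[ 428.58102193 -241.27607126   84.14228426] [-1.0569952   0.3001431  -0.07725313] 45.01748726241414
[ 449.37299743 -133.1266627    85.04276641]
[[[0,0,-25,0,0,0],[0,0,-25,0,0,0],[0,0,-25,0,0,0],[13.5,-8,-3,0,0.031,-0.085],[14.5,-7.5,-3,0,0.031,-0.086],[14.5,-5.5,-2,0,0.031,-0.086],[15.5,-4.5,-2,-0.001,0.032,-0.085],[16,-3,-1,0,0.031,-0.086],[16,-2,-1,0,0.031,-0.085],[0,0,25,0,0,0],[0,0,25,0,0,0],[0,0,25,0,0,0]]]
```

Call:
carry_out(commands=[[[0,0,-25,0,0,0],[0,0,-25,0,0,0],[0,0,-25,0,0,0],[13.5,-8,-3,0,0.031,-0.085],[14.5,-7.5,-3,0,0.031,-0.086],[14.5,-5.5,-2,0,0.031,-0.086],[15.5,-4.5,-2,-0.001,0.032,-0.085],[16,-3,-1,0,0.031,-0.086],[16,-2,-1,0,0.031,-0.085],[0,0,0,0,0,0],[0,0,0,0,0,0],[0,0,0,0,0,0]]])

```text
clock: 7.65
tcp_pos: [424.2, -129.1, 155.6]
orientation: [[0.184, 0.923, 0.337], [0.983, -0.173, -0.064], [-0.001, 0.343, -0.94]]
wrist_force: [0.1, 0.0, -0.1]
width: 45.0
finger_force: 0.0
```

```bash
python3 - <<'E'
from h import *
x,y,a=CASES['A']; g=tool(x,y,35,a); rows([g])
E
```

```text
[[[0,0,19,0,0,0],[0.5,0,18.5,0,0.001,-0.001],[0,0,19,0,0,0],[0,0,18.5,0.001,0,-0.001]]]
```

Call:
carry_out(commands=[[[0,0,19,0,0,0],[0,0,19,0,0,0],[0,0,19,0,0,0],[0,0,18,0,0,0],[0,0,0,0,0,0],[0,0,0,0,0,0],[0,0,0,0,0,0]]])

```text
clock: 8.23
tcp_pos: [449.7, -133.6, 85.8]
orientation: [[0.183, 0.923, 0.337], [0.983, -0.172, -0.063], [-0.0, 0.343, -0.939]]
wrist_force: [-0.2, -1.0, 0.6]
width: 44.8
finger_force: 0.0
```

Call:
carry_out(commands=[[[0,0,0,0,0,0],[0,0,0,0,0,0],[0,0,0,0,0,0],[0,0,0,0,0,0],[0,0,0,0,0,0],[0,0,0,0,0,0],[0,0,0,0,0,0]]], hand=0, newtons=90)

```text
clock: 8.82
tcp_pos: [450.1, -133.1, 86.1]
orientation: [[0.182, 0.923, 0.338], [0.983, -0.17, -0.063], [-0.001, 0.344, -0.939]]
wrist_force: [-2.3, 1.0, 6.7]
width: 9.1
finger_force: 89.0
```

Call:
carry_out(commands=[[[0,5,-13.5,0,0,0],[0,0,0,0,0,0],[0,0,0,0,0,0],[0,0,0,0,0,0],[0,0,0,0,0,0]]])

```text
clock: 9.23
tcp_pos: [447.9, -132.7, 97.9]
orientation: [[0.182, 0.925, 0.333], [0.983, -0.172, -0.061], [0.0, 0.339, -0.941]]
wrist_force: [0.3, 0.3, -6.6]
width: 9.1
finger_force: 88.6
```

```bash
cat >> h.py <<'E'
def rt(x,y,z,th,yaw=0,up=27):
    a=np.radians(RAIL[2]); c,s=np.cos(a),np.sin(a)
    return tool(RAIL[0]+c*x-s*y,RAIL[1]+s*x+c*y,z,RAIL[2]+yaw,th,up)
E
python3 - <<'E'
from h import *
rows([rt(-155,66,150,0),rt(-165,0,225,10),rt(-160,0,212,30)],mm=22,ang=.05)
E
```

```text
[[[-0.5,5.5,-20,-0.001,0.002,-0.005],[-1,5,-19.5,0,0.002,-0.005],[-0.5,5.5,-20,-0.001,0.001,-0.005],[-0.5,5.5,-19.5,-0.001,0.002,-0.006],[-1,5.5,-20,-0.001,0.002,-0.005],[-13,1,-14,-0.034,0,0],[-13.5,1.5,-14,-0.035,0,0],[-13,2.5,-14,-0.035,0,0],[-13,2.5,-13.5,-0.035,0,0],[-13.5,3.5,-14,-0.035,0,0],[0,-3,3.5,-0.05,0,0],[0,-3.5,3,-0.05,0,0]]]
[[[0,-3.5,3,-0.05,0,0],[0,-3.5,2.5,-0.05,0,0],[0,-3.5,3,-0.049,0,0],[0,-3.5,2,-0.05,0,0],[0,-4,2.5,-0.05,0,0]]]
```

Call:
carry_out(commands=[[[-0.5,5.5,-20,0,0.002,-0.005],[-1,5,-19.5,0,0.002,-0.005],[-0.5,5.5,-20,0,0.002,-0.005],[-0.5,5.5,-19.5,0,0.002,-0.005],[-1,5.5,-20,-0.003,0.002,-0.005],[-13,1,-14,-0.035,0,0],[-13.5,1.5,-14,-0.035,0,0],[-13,2.5,-14,-0.035,0,0],[-13,2.5,-13.5,-0.035,0,0],[-13.5,3.5,-14,-0.035,0,0],[0,-3,3.5,-0.05,0,0],[0,-3.5,3,-0.05,0,0]]])

```text
clock: 10.23
tcp_pos: [409.6, -198.8, 261.3]
orientation: [[0.158, 0.798, 0.582], [0.987, -0.127, -0.094], [-0.001, 0.589, -0.808]]
wrist_force: [0.3, 1.0, -5.7]
width: 8.9
finger_force: 89.2
```

Call:
carry_out(commands=[[[0,-3.5,3,-0.05,0,0],[0,-3.5,2.5,-0.05,0,0],[0,-3.5,3,-0.05,0,0],[0,-3.5,2,-0.05,0,0],[0,-4,2.5,-0.05,0,0],[0,0,0,0,0,0],[0,0,0,0,0,0],[0,0,0,0,0,0],[0,0,0,0,0,0],[0,0,0,0,0,0]]])

```text
clock: 11.07
tcp_pos: [408.4, -198.3, 239.2]
orientation: [[0.152, 0.638, 0.755], [0.988, -0.099, -0.115], [0.001, 0.764, -0.646]]
wrist_force: [0.9, 0.3, -5.7]
width: 9.0
finger_force: 89.4
```

```bash
python3 - <<'E'
from h import *
np.set_printoptions(suppress=True,precision=2)
rows([rt(-160,0,212,30)]); s=manip.sense(); print(s["tcp_pos"],s["wrist_force"],s["torque"])
for n in("scene","side"):
    c=cap(n); save(c,n+"1.png"); np.savez(n+"1.npz",W=cloud(c),px=c[0]["pixels"])
E
```

```text
[[[1.5,-4.5,-3,-0.004,-0.003,0.001]]]
[ 408.44 -198.3   239.17] [ 0.9   0.33 -5.66] [ 0.31  2.06 -0.04]
```

View pics/side1.png

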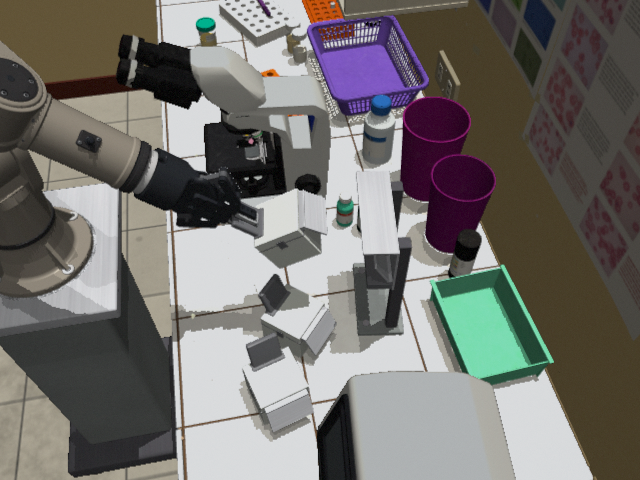

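View pics/scene1.png

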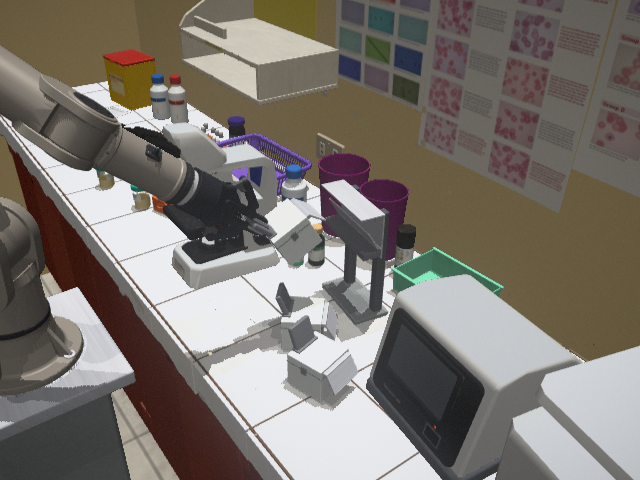

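Both views show the case held and tipped ahead of the rail: side (290,225), scene (297,232). The two empty cases are standing. Next I measure how the case sits in the grip.

```bash
cat >> h.py <<'E'
def grip_frame(s,up=27):
    """case pose from the tool pose assuming nominal grip"""
    T0,R0=tool(0,0,0,0,0,up)
    B=Ro.from_matrix(s["orientation"])*R0.inv()
    return np.array(s["tcp_pos"])-B.apply(T0),B
def rail_of(p,B):
    A=Ro.from_euler('z',RAIL[2],degrees=True); q=A.inv().apply(p-np.array([RAIL[0],RAIL[1],0]))
    e=(A.inv()*B).as_euler('ZXY',degrees=True); return q,[e[0],e[1],-e[2]]
def faces(W,p,B):
    L=B.inv().apply(W[np.isfinite(W[...,2])]-p)
    def fit(i,v,lims,tol=9):
        k=abs(L[:,i]-v)<tol
        for j,(a,b) in lims.items(): k&=(L[:,j]>a)&(L[:,j]<b)
        Q=L[k]
        if len(Q)<60: return None
        js=[j for j in range(3) if j!=i]; A=np.c_[np.ones(len(Q)),Q[:,js]]
        x=np.linalg.lstsq(A,Q[:,i],rcond=None)[0]; r=Q[:,i]-A@x; k=abs(r)<2.5; x=np.linalg.lstsq(A[k],Q[k,i],rcond=None)[0]
        return len(Q),round(x[0],2),np.round(np.degrees(x[1:]),2)
    print("lid z=35 (x,y slopes)",fit(2,35,{0:(-15,34),1:(-36,36)}))
    print("side y=-40 (x,z)",fit(1,-40,{0:(-34,34),2:(-31,31)}))
    print("front x=-38 (y,z)",fit(0,-38,{1:(-36,36),2:(-31,31)}))
    k=(abs(L[:,2]-35)<4)&(abs(L[:,0])<50)&(abs(L[:,1])<55); print("lid extents",np.percentile(L[k],[1,99],axis=0).round(1).tolist())
    k=(abs(L[:,1])<30)&(L[:,0]>50)&(L[:,0]<80)&(L[:,2]>-25)&(L[:,2]<40); print("strip",k.sum(),np.percentile(L[k],[1,99],axis=0).round(1).tolist() if k.any() else 0)
E
python3 - <<'E'
from h import *
np.set_printoptions(suppress=True,precision=2)
s=manip.sense(); p,B=grip_frame(s); print(rail_of(p,B))
for n in("scene1","side1"): print(n); faces(np.load(n+".npz")["W"],p,B)
E
```

```text
(array([-155.35,   -1.35,  213.05]), [np.float64(0.18383510656903304), np.float64(0.09790828169479869), np.float64(29.78182848474797)])
scene1
lid z=35 (x,y slopes) (658, np.float64(33.74), array([-0.48,  0.29]))
side y=-40 (x,z) (956, np.float64(-38.44), array([ 0.35, -0.6 ]))
front x=-38 (y,z) None
lid extents [[-35.2, -40.4, 31.2], [43.2, 39.3, 37.7]]
strip 122 [[51.0, -29.8, -5.1], [65.8, 28.0, 22.4]]
side1
lid z=35 (x,y slopes) (1041, np.float64(33.9), array([-0.41,  0.3 ]))
side y=-40 (x,z) (1139, np.float64(-39.47), array([ 0.5 , -0.55]))
front x=-38 (y,z) None
lid extents [[-35.7, -40.2, 31.3], [38.6, 39.1, 38.5]]
strip 531 [[50.1, -29.4, -5.0], [64.8, 29.1, 23.0]]
```

```bash
cat >> h.py <<'E'
def ct(x,z,th,y=0,yaw=0,off=(0.3,-1,1.2),dth=.45):
    """tool pose putting the actual held case at rail pose (grip correction)"""
    A=Ro.from_euler('z',RAIL[2]+yaw,degrees=True)*Ro.from_euler('y',-th,degrees=True)
    P,Q=rt(x,y,z,th+dth,yaw); return P+A.apply(off),Q
def state():
    s=manip.sense(); p,B=grip_frame(s); B2=B*Ro.from_euler('y',.45,degrees=True)
    q,e=rail_of(p-B.apply((0.3,-1,1.2)),B2); print("case rail",np.round(q,1),"yaw,roll,tilt",np.round(e,2),"F",np.round(s["wrist_force"],1),"t",round(s["clock"],2))
E
python3 - <<'E'
from h import *
state(); rows([ct(-114,199,30)],mm=12)
E
```

```text
case rail [-155.    -0.4  211.9] yaw,roll,tilt [ 0.18  0.1  29.33] F [-0.1  0.5 -5.4] t 11.17
[[[0,4,10,-0.003,-0.001,0],[0,4,10,-0.003,-0.001,0],[0.5,4,10,-0.003,-0.001,0.001],[0,4,10,-0.003,-0.001,0]]]
```

Call:
carry_out(commands=[[[0,4,10,-0.003,-0.001,0],[0,4,10,-0.003,-0.001,0],[0.5,4,10,-0.003,-0.001,0.001],[0,4,10,-0.003,-0.001,0],[0,0,0,0,0,0],[0,0,0,0,0,0],[0,0,0,0,0,0],[0,0,0,0,0,0],[0,0,0,0,0,0]]])

```text
clock: 11.92
tcp_pos: [447.7, -204.1, 224.8]
orientation: [[0.158, 0.629, 0.762], [0.988, -0.101, -0.121], [0.001, 0.771, -0.637]]
wrist_force: [-0.3, 0.2, -6.4]
width: 8.6
finger_force: 89.4
```

```bash
python3 - <<'E'
from h import *
state(); rows([ct(-88,198,30)],mm=7)
s=manip.sense(); p,B=grip_frame(s)
for n in("scene","side"): print(n); faces(cloud(cap(n)),p,B)
E
```

```text
case rail [-114.7   -0.4  198.5] yaw,roll,tilt [-0.13  0.05 30.  ] F [-0.3  0.2 -6.4] t 11.92
[[[0,4,5,0,0,-0.001],[0,4.5,5.5,0,0.001,0],[0,4,5,0,0,-0.001],[0.5,4,5.5,0,0,0]]]
scene
lid z=35 (x,y slopes) (633, np.float64(33.66), array([-0.29,  0.28]))
side y=-40 (x,z) (912, np.float64(-38.46), array([ 0.33, -0.39]))
front x=-38 (y,z) None
lid extents [[-36.1, -40.5, 31.1], [39.6, 39.8, 37.6]]
strip 111 [[50.2, -28.2, -4.8], [65.3, 27.8, 22.9]]
side
lid z=35 (x,y slopes) (1029, np.float64(33.79), array([-0.24,  0.2 ]))
side y=-40 (x,z) (1075, np.float64(-39.39), array([ 0.52, -0.57]))
front x=-38 (y,z) None
lid extents [[-35.6, -40.3, 31.2], [38.2, 39.2, 38.2]]
strip 503 [[50.2, -29.0, -5.1], [64.8, 29.4, 22.4]]
```

Tracking is good, so I feed the strip in.

Call:
carry_out(commands=[[[0,4,5,0,0,0],[0,4.5,5.5,0,0,0],[0,4,5,0,0,0],[0.5,4,5.5,0,0,0],[0,0,0,0,0,0],[0,0,0,0,0,0],[0,0,0,0,0,0],[0,0,0,0,0,0]]])

```text
clock: 12.68
tcp_pos: [474.3, -207.4, 223.7]
orientation: [[0.157, 0.629, 0.761], [0.988, -0.101, -0.12], [0.001, 0.771, -0.637]]
wrist_force: [0.1, 1.0, -6.0]
width: 9.1
finger_force: 89.4
```

```bash
python3 - <<'E'
from h import *
state(); p=manip.sense()
print("a");a=rows([ct(-80,198,24),ct(-78,201,17)],mm=4,ang=.03)
print("b");rows([ct(-77,204,10),ct(-76,206,5)],start=ct(-78,201,17),mm=4,ang=.03)
E
```

```text
case rail [-88.    0.5 197.3] yaw,roll,tilt [-0.09  0.08 29.96] F [ 0.1  1.  -6. ] t 12.68
a
[[[0,3,1,0.026,0,-0.001],[-0.5,3,1,0.026,0,0],[0,3,1,0.026,0,-0.001],[0,3,1,0.026,0,0],[0,2.5,-0.5,0.024,0,0],[0,2,-0.5,0.025,0,0],[0,2,-0.5,0.024,0,0],[0,2.5,-0.5,0.025,0,0],[0,2,-1,0.024,0,0]]]
b
[[[0,2,-0.5,0.024,0,0],[0,2,-1,0.025,0,0],[0,2,-0.5,0.024,0,0],[0,2,-1,0.025,0,0],[0,2,-0.5,0.024,0,0],[0,2.5,-1,0.029,0,0],[0,2,-1,0.029,0,0],[0,2.5,-1,0.029,0,0]]]
```

Call:
carry_out(commands=[[[0,3,1,0.026,0,-0.001],[-0.5,3,1,0.026,0,0],[0,3,1,0.026,0,0],[0,3,1,0.026,0,0],[0,2.5,-0.5,0.024,0,0],[0,2,-0.5,0.025,0,0],[0,2,-0.5,0.024,0,0],[0,2.5,-0.5,0.025,0,0],[0,2,-1,0.024,0,0],[0,0,0,0,0,0],[0,0,0,0,0,0],[0,0,0,0,0,0]]])

```text
clock: 13.68
tcp_pos: [490.5, -210.2, 238.9]
orientation: [[0.156, 0.785, 0.6], [0.988, -0.125, -0.093], [0.002, 0.607, -0.795]]
wrist_force: [0.4, -0.1, -5.0]
width: 8.9
finger_force: 89.2
```

```bash
python3 - <<'E'
from h import *
state()
rows([ct(-77,204,10),ct(-76,206,5)],mm=4,ang=.03)
E
```

```text
case rail [-78.9   0.4 200.5] yaw,roll,tilt [-0.04  0.12 16.93] F [ 0.4 -0.1 -5. ] t 13.68
[[[0,2,-0.5,0.024,0,0],[0,2.5,-1,0.024,-0.001,-0.001],[0,2,-0.5,0.025,0,0],[-0.5,2,-0.5,0.024,0,0],[0,2.5,-1,0.024,0,-0.001],[0,2.5,-1,0.029,0,0],[0,2,-0.5,0.029,0,0],[0,2.5,-1,0.029,0,0]]]
```

Call:
carry_out(commands=[[[0,2,-0.5,0.024,0,0],[0,2.5,-1,0.024,0,0],[0,2,-0.5,0.025,0,0],[-0.5,2,-0.5,0.024,0,0],[0,2.5,-1,0.024,0,0],[0,0,0,0,0,0],[0,0,0,0,0,0],[0,0,0,0,0,0]]])

```text
clock: 14.35
tcp_pos: [497.4, -211.8, 247.9]
orientation: [[0.156, 0.851, 0.501], [0.988, -0.136, -0.078], [0.002, 0.507, -0.862]]
wrist_force: [0.2, 0.3, -7.6]
width: 9.1
finger_force: 89.2
```

```bash
python3 - <<'E'
from h import *
state()
rows([ct(-76,206,4.5)],mm=4,ang=.03)
s=manip.sense(); p,B=grip_frame(s)
faces(cloud(cap("side")),p,B)
E
```

```text
case rail [-7.690e+01 -2.000e-01  2.039e+02] yaw,roll,tilt [-0.05  0.09 10.01] F [ 0.2  0.3 -7.6] t 14.35
[[[0,2,-0.5,0.024,0,0],[0,2,-1,0.024,0,-0.001],[0,1.5,-0.5,0.024,-0.001,0],[0,2,-1,0.024,0,-0.001]]]
lid z=35 (x,y slopes) (1220, np.float64(33.56), array([-0.42,  0.26]))
side y=-40 (x,z) (1090, np.float64(-39.33), array([ 0.61, -0.41]))
front x=-38 (y,z) None
lid extents [[-35.2, -48.8, 31.2], [49.4, 47.0, 38.8]]
strip 633 [[50.3, -29.3, 30.0], [79.7, 29.3, 38.5]]
```

Call:
carry_out(commands=[[[0,2,-0.5,0.024,0,0],[0,2,-1,0.024,0,0],[0,1.5,-0.5,0.024,0,0],[0,2,-1,0.024,0,0],[0,0,0,0,0,0],[0,0,0,0,0,0],[0,0,0,0,0,0]]])

```text
clock: 14.98
tcp_pos: [502.7, -212.8, 254.4]
orientation: [[0.157, 0.895, 0.418], [0.988, -0.142, -0.065], [0.001, 0.423, -0.906]]
wrist_force: [-0.4, -0.0, -6.3]
width: 8.8
finger_force: 89.2
```

```bash
python3 - <<'E'
from h import *
state()
rows([ct(-76,205,1)],mm=4,ang=.03)
rows([ct(-76,200,0)],start=ct(-76,205,1),mm=1.3,ang=.03)
E
```

```text
case rail [-75.8  -0.4 206.4] yaw,roll,tilt [-0.06  0.06  4.55] F [-0.4 -0.  -6.3] t 14.98
[[[0,1,0,0.021,0,0],[0.5,1,0,0.02,0,-0.001],[0,1,0.5,0.021,-0.001,0]]]
[[[0,0,1,0.004,0,0],[0,-0.5,1,0.005,0,0],[0,0,1.5,0.004,0,0],[0,0,1,0.004,0,0]]]
```

Call:
carry_out(commands=[[[0,1,0,0.021,0,0],[0.5,1,0,0.02,0,0],[0,1,0.5,0.021,0,0],[0,0,0,0,0,0],[0,0,0,0,0,0],[0,0,0,0,0,0]]])

```text
clock: 15.48
tcp_pos: [506.8, -213.2, 256.4]
orientation: [[0.156, 0.918, 0.364], [0.988, -0.146, -0.058], [0.0, 0.369, -0.93]]
wrist_force: [1.3, -0.2, -4.1]
width: 9.0
finger_force: 89.5
```

```bash
python3 - <<'E'
from h import *
state()
rows([ct(-76,200,0)],mm=1.3,ang=.03)
E
```

```text
case rail [-7.460e+01 -1.000e-01  2.062e+02] yaw,roll,tilt [-0.06  0.01  1.19] F [ 1.3 -0.2 -4.1] t 15.48
[[[0,-0.5,1,0.004,0,0],[0,-0.5,1,0.004,0,0],[0,-0.5,1,0.004,0,-0.001],[0,-0.5,1,0.005,0,0],[0,-0.5,1,0.004,0,0]]]
```

Call:
carry_out(commands=[[[0,-0.5,1,0.004,0,0],[0,-0.5,1,0.004,0,0],[0,-0.5,1,0.004,0,0],[0,0,0,0,0,0],[0,0,0,0,0,0],[0,0,0,0,0,0]]])

```text
clock: 15.98
tcp_pos: [507.4, -213.2, 256.5]
orientation: [[0.156, 0.921, 0.356], [0.988, -0.145, -0.058], [-0.001, 0.361, -0.933]]
wrist_force: [-8.1, 3.1, 9.1]
width: 9.0
finger_force: 92.1
```

```bash
python3 - <<'E'
from h import *
state()
rows([ct(-76,200,0)],mm=1.3,ang=.03)
E
```

```text
case rail [-7.45e+01 -1.00e-01  2.06e+02] yaw,roll,tilt [-0.04 -0.08  0.7 ] F [-8.1  3.1  9.1] t 15.98
[[[0,-0.5,1,0.002,0,0],[0,-0.5,1,0.003,0.001,0],[0,-0.5,1,0.002,0,0],[0,-1,1,0.003,0,0],[0,-0.5,1,0.002,0.001,0]]]
```

```bash
python3 - <<'E'
from h import *
s=manip.sense(); p=(np.array(s["tcp_pos"]),Ro.from_matrix(s["orientation"])); a=np.radians(RAIL[2])
ex=np.array([np.cos(a),np.sin(a),0])
p1=(p[0]-ex*0+[0,0,4.5],p[1]); p2=(p1[0]-3.5*ex,p[1]) # includes unwinding the ~3 mm command offset
rows([p1,p2],mm=2)
E
```

```text
[[[0,0.5,-1.5,0,0,0],[0,0.5,-1.5,0,0,0],[0,0.5,-1,0,0,0],[0,-1.5,-1,0,0,0],[0,-1.5,-0.5,0,0,0]]]
```

Call:
carry_out(commands=[[[0,0.5,-1.5,0,0,0],[0,0.5,-1.5,0,0,0],[0,0.5,-1,0,0,0],[0,-1.5,-1,0,0,0],[0,-1.5,-0.5,0,0,0],[0,0,0,0,0,0],[0,0,0,0,0,0],[0,0,0,0,0,0]]])

```text
clock: 16.65
tcp_pos: [502.9, -212.4, 256.7]
orientation: [[0.156, 0.923, 0.351], [0.988, -0.147, -0.055], [0.001, 0.355, -0.935]]
wrist_force: [4.1, -1.3, -5.6]
width: 8.7
finger_force: 89.1
```

```bash
python3 - <<'E'
from h import *
state()
s=manip.sense(); p,B=grip_frame(s)
for n in("scene","side"): print(n);faces(cloud(cap(n)),p,B)
rows([ct(-76.3,201,0)],mm=1.3,ang=.03)
E
```

```text
case rail [-7.94e+01  1.00e-01  2.06e+02] yaw,roll,tilt [-0.06  0.06  0.34] F [ 4.1 -1.3 -5.6] t 16.65
scene
lid z=35 (x,y slopes) (482, np.float64(33.93), array([0.46, 0.18]))
side y=-40 (x,z) (881, np.float64(-38.44), array([ 0.19, -0.28]))
front x=-38 (y,z) (463, np.float64(-37.5), array([-0.25, -0.14]))
lid extents [[-37.6, -40.5, 31.3], [37.1, 39.3, 38.3]]
strip 67 [[50.5, -29.7, -24.1], [79.8, 6.7, 14.1]]
side
lid z=35 (x,y slopes) (1231, np.float64(33.54), array([0.71, 0.22]))
side y=-40 (x,z) (1088, np.float64(-39.3), array([ 0.45, -0.48]))
front x=-38 (y,z) None
lid extents [[-36.1, -40.4, 31.2], [31.6, 39.3, 37.6]]
strip 15 [[51.3, -27.6, 38.7], [79.7, 28.0, 40.0]]
[[[0,0.5,1,0.001,0,0],[0,0,1.5,0.001,0,0],[0,0.5,1,0.002,0,-0.001],[0,0,1,0.001,0,0],[0,0.5,1.5,0.001,0,0]]]
```

Call:
carry_out(commands=[[[0,0.5,1,0.004,0,0],[0,0.5,1,0.004,0,0],[0,0,1,0.004,0,0],[0,0,0,0,0,0],[0,0,0,0,0,0],[0,0,0,0,0,0]]])

```text
clock: 17.25
tcp_pos: [505.0, -212.9, 254.8]
orientation: [[0.156, 0.927, 0.34], [0.988, -0.147, -0.053], [0.0, 0.344, -0.939]]
wrist_force: [2.7, -1.3, -5.2]
width: 9.4
finger_force: 89.6
```

```bash
python3 - <<'E'
from h import *
state()
E
```

```text
case rail [-7.780e+01 -1.000e-01  2.036e+02] yaw,roll,tilt [-0.05  0.02 -0.3 ] F [ 2.7 -1.3 -5.2] t 17.25
```

Dropping nicely, so I continue down the slope.

Call:
carry_out(commands=[[[0,0.5,1,0.003,0,0],[0,0,1,0.003,0,0],[0,0.5,1,0,0,0],[0,0,0,0,0,0],[0,0,0,0,0,0],[0,0,0,0,0,0]]])

```text
clock: 17.75
tcp_pos: [506.9, -213.1, 252.2]
orientation: [[0.156, 0.929, 0.335], [0.988, -0.147, -0.052], [0.001, 0.339, -0.941]]
wrist_force: [3.6, -0.4, -4.1]
width: 8.6
finger_force: 89.4
```

```bash
python3 - <<'E'
from h import *
state()
s=manip.sense(); p,B=grip_frame(s)
for n in("scene","side"): print(n);faces(cloud(cap(n)),p,B)
E
```

```text
case rail [-76.1   0.  200.8] yaw,roll,tilt [-0.05  0.03 -0.65] F [ 3.6 -0.4 -4.1] t 17.75
scene
lid z=35 (x,y slopes) (442, np.float64(33.86), array([-0.04,  0.09]))
side y=-40 (x,z) (879, np.float64(-38.27), array([ 0.46, -0.36]))
front x=-38 (y,z) (469, np.float64(-37.34), array([-0.45, -0.25]))
lid extents [[-37.8, -41.2, 31.2], [38.5, 38.9, 37.7]]
strip 104 [[50.7, -30.0, -24.1], [79.4, 4.2, 12.7]]
side
lid z=35 (x,y slopes) (1090, np.float64(33.65), array([0.  , 0.33]))
side y=-40 (x,z) (1047, np.float64(-39.24), array([ 0.34, -0.56]))
front x=-38 (y,z) None
lid extents [[-36.3, -39.9, 31.2], [28.5, 39.4, 37.6]]
strip 0 0
```

Call:
carry_out(commands=[[[0,0,1,0,0,0],[0,0,1,0,0,0],[0,0,0,0,0,0],[0,0,0,0,0,0],[0,0,0,0,0,0]]])

```text
clock: 18.27
tcp_pos: [507.3, -213.1, 251.3]
orientation: [[0.156, 0.929, 0.335], [0.988, -0.147, -0.053], [0.0, 0.339, -0.941]]
wrist_force: [-4.3, 1.3, 5.5]
width: 8.9
finger_force: 91.2
```

```bash
python3 - <<'E'
from h import *
state()
E
```

```text
case rail [-7.570e+01  1.000e-01  1.999e+02] yaw,roll,tilt [-0.05  0.01 -0.64] F [-4.3  1.3  5.5] t 18.27
```

It has bottomed at home: z 199.9, x −75.7, with the force reversed. Releasing.

Call:
carry_out(commands=[[[0,0,-0.5,0,0,0],[0,0,0,0,0,0],[0,0,0,0,0,0]]], newtons=30)

```text
clock: 18.52
tcp_pos: [507.3, -213.1, 251.3]
orientation: [[0.156, 0.929, 0.335], [0.988, -0.147, -0.053], [0.0, 0.339, -0.941]]
wrist_force: [-3.0, 1.4, 4.6]
width: 9.2
finger_force: 91.1
```

Call:
carry_out(commands=[[[0,0,0,0,0,0],[0,0,0,0,0,0],[0,0,0,0,0,0],[0,0,0,0,0,0],[0,0,0,0,0,0]]], hand=36)

```text
clock: 18.93
tcp_pos: [507.0, -213.2, 250.3]
orientation: [[0.156, 0.93, 0.334], [0.988, -0.147, -0.052], [0.001, 0.338, -0.941]]
wrist_force: [0.4, 0.1, -0.2]
width: 36.0
finger_force: 0.0
```

Call:
carry_out(commands=[[[0,0,-15,0,0,0],[0,0,-20,0,0,0],[0,0,-25,0,0,0],[0,0,-25,0,0,0],[0,0,-20,0,0,0],[0,-15,-10,0,0,0],[0,-20,0,0,0,0],[0,-20,0,0,0,0],[0,0,0,0,0,0],[0,0,0,0,0,0],[0,0,0,0,0,0],[0,0,0,0,0,0]]])

```text
clock: 19.93
tcp_pos: [418.5, -199.0, 340.8]
orientation: [[0.155, 0.929, 0.335], [0.988, -0.146, -0.052], [0.0, 0.339, -0.941]]
wrist_force: [-0.2, -0.9, 0.1]
width: 36.5
finger_force: 0.0
```

```bash
python3 - <<'E'
from h import *
A=Ro.from_euler('z',RAIL[2],degrees=True); p=A.apply([-76,0,200])+[RAIL[0],RAIL[1],0]
for n in("scene","side"):
    c=cap(n); faces(cloud(c),p,A); save(c,n+"2.png")
E
```

```text
lid z=35 (x,y slopes) (462, np.float64(34.95), array([0.18, 0.24]))
side y=-40 (x,z) (879, np.float64(-38.92), array([-0.09, -0.68]))
front x=-38 (y,z) (472, np.float64(-36.67), array([ 0.16, -0.16]))
lid extents [[-37.3, -41.0, 31.2], [40.0, 39.8, 38.1]]
strip 100 [[50.6, -29.8, -24.2], [79.6, 5.1, 13.1]]
lid z=35 (x,y slopes) (1088, np.float64(34.56), array([ 0.03, -0.05]))
side y=-40 (x,z) (1050, np.float64(-39.93), array([ 0.13, -0.44]))
front x=-38 (y,z) None
lid extents [[-35.4, -40.8, 31.4], [28.8, 38.6, 38.4]]
strip 0 0
```

View pics/side2.png

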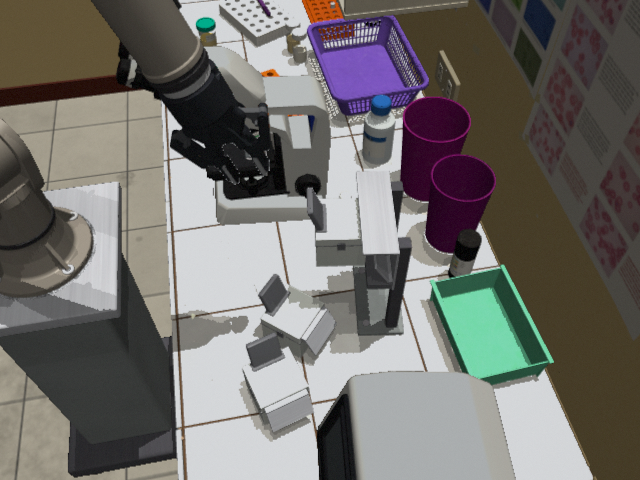

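The case hangs level and home at (340,225), released. Both empty cases stand upright at (297,318) and (277,392), and the arm is clear.

```bash
python3 -c "
from plant import manip
print(manip.close_job())"
```

```text
the job is handed in; nothing more can be done
None
```

The full case is hung on the rail, level and within about 1–2 mm of home by the camera check, and released; the two empty cases stand upright on the counter; I handed the job in at about 20 s of the 64 s, but it returned no verdict.

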